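# Set the hold-down foot over a sample tray

### The job

Slide the sample tray that is on the stand's deck inward under the hold-down foot until it is fully home against the end stop. Then turn the handwheel clockwise, for as many turns as it takes, until you feel the foot come to bear on the tray's lid, without forcing it, and back the wheel off a quarter turn so that the foot clears the lid by a little. Leave the tray home and the other things on the bench undisturbed.

Things in the scene. Friction and masses are not known exactly. Their poses are not given: they have to be found in the camera images.
- stand: Screwed-down stand: grey base plate 130 x 130 x 14 mm, central screw 26 mm in diameter with two thin guide rods, and a horizontal handwheel on top. Origin on the wheel's axis at bench level, z up. Its +y axis points from the wheel's axis along the deck, outward; the foot's arm and the deck lie on that side, the foot 170 mm from the axis. It is bolted down, and differs in place and yaw from run to run.
- wheel (a joint): Handwheel angle in rad, growing clockwise seen from above; a turn lowers the foot 24 mm. Friction 0.06 N m; stays where left, never rises. The foot bears about 1.7 to 3.1 turns from the start, varying; the wheel then gives only 5 to 10 degrees more as the resistance climbs.
- wheel_hub (a point): Centre of the handwheel, on its vertical axis in the plane of rim and spokes, 252 mm above the bench. The black rim has a mean radius of 80 mm and is 16 mm thick; three straight round steel spokes 12 mm thick, 120 degrees apart, run level from the hub (32 mm in diameter, from 12 mm below to 14 mm above this plane) to the rim. The openings between the spokes are clear for at least 30 mm below this plane at radii from 30 to 70 mm on any side.
- spoke_mid (a point): Point on the centre line of one of the three spokes, 46 mm from the wheel's axis; turns with the wheel. The other spokes are 120 and 240 degrees round from it.
- foot_face (a point): Centre of the underside of the white round foot (40 mm in diameter), at the end of the 30 mm wide aluminium arm; the arm's top is 54 mm above this point and its end 10 mm farther out. It moves straight up and down. 10 N pushed on a spoke's middle presses it on the lid with about 100 N.
- deck: Aluminium deck 104 x 310 mm on four feet. Origin at the middle of its upper surface, axes parallel to the stand's, its height above the bench differing by up to 12 mm from run to run. Steel guide rails 9 mm high along both long sides leave a channel 88 mm wide along y; the end stop, 20 mm high, has its face at y = -147 mm. The tray is home when its origin is at y = -77 mm, which puts it centred under the foot.
- tray: Closed sample tray on the deck: grey box with a flat white lid, 83 mm (x) by 140 mm (y) by 50 mm high, about 0.45 kg (mass varies by a third), standing in the channel, drawn 45 to 82 mm outward (+y of the deck) from home. Origin at the centre of its underside.
- tray_top (a point): Centre of the top of that tray's lid, 50 mm above the tray's underside.
- spare_tray: Bystander: a second, similar tray on the bench, away from the deck. Leave it.
- squat_bottle: Bystander: white jar 48 mm in diameter, 85 mm high, beside the deck.
- spanner: Bystander: spanner 150 mm long lying by the stand.
- wash_bottle: Bystander: white bottle 170 mm high, 64 mm in diameter, at the back.
- tall_bottle: Bystander: white bottle 170 mm high, 64 mm in diameter, at the back.
- beaker: Bystander: glass beaker 90 mm high at the right.
- tip_box: Bystander: clear box 120 x 80 x 60 mm at the left.
Things that resemble listed ones, but are neither listed nor needed, are in the scene too. What is shaped like the tray but black or brown is not meant.

How it is judged:
On the way, in this order (a step that is already met when the one before it is completed fails the run):
1. the tray is fully home against the end stop (within 3 mm) (y of tray in the frame of deck below -0.074 m), for 0.2 s.
2. the wheel has been turned until the foot bears on the home tray's lid with more than 12 N (y of tray in the frame of deck below -0.073 m and contact force between foot and tray above 12 N), for 0.2 s.
At the end, for the whole second after the job is handed in: The tray stands flat and at rest within 4 mm of home, the wheel is at rest, and the foot is 3.7 to 8.3 mm above the lid (a quarter turn is 6 mm) (z of foot_face in the frame of tray_top between 0.0037 and 0.0083 m and y of tray in the frame of deck below -0.073 m and angle between tray's own z axis and vertical below 0.03 rad and linear speed of tray below 0.01 m/s and velocity of joint wheel between -0.05 and 0.05 rad/s); the robot touches nothing.
It fails at once if the foot is forced onto the tray with more than 250 N (contact force between foot and tray above 250 N).
It fails at once if a bystander is moved by more than 30 mm (distance of any of spare_tray, squat_bottle, spanner, wash_bottle, tall_bottle, beaker, tip_box from where it was at the start of the episode above 0.03 m).
It also fails if it takes over 72 s, if anything falls off the work surface, if the arm or the gripper's body presses on something with over 40 N, if the wrist force passes 120 N, or if a joint passes its speed limit or range.

### The arm

A 7-joint arm with a two-finger parallel gripper is mounted at the origin on the work surface. World frame = base frame: x ahead of the robot, y to its left, z up, the work surface at z = 0. Lengths are in m, angles in rad, forces in N, time in s.
With the tool pointing down it reaches from about 0.4 to 0.875 m from the base axis. Payload 6.5 kg.
Tool frame: the origin (TCP) lies on the centre line of the jaws, within the pads' length; the fingertips stand 22 mm ahead of it and the grasp point (between the pads) lies 3 mm ahead of it (ctrl.nose_length is the distance from the TCP to the fingertips, in m); z points along the fingers, y is the line along which they close (so a half turn about z gives the same grasp; the last joint's range is limited). The gripper opens to 88 mm and grips with 3 to 60 N. Pads are 18 mm wide; open, the fingers measure 123 mm over their backs; the gripper's body (75 mm by 187 mm) begins 45 mm behind the grasp point.
Start: joints at [1.263, 0.536, -0.004, 1.538, 0.003, 1.067, -0.071], TCP at [0.156, -0.631, 0.261] pointing down, gripper open.
Joint ranges: [-2.7, 2.7], [-0.37, 2.16], [-1.27, 1.26], [0.24, 2.4], [-1.31, 4.45], [0.19, 1.91], [-2.76, 2.76]. Speed limits (rad/s): [2.39, 2.39, 3.14, 3.14, 3.14, 3.14, 3.14].

### API

Orientations are given as a 3x3 rotation matrix whose columns are the frame's x, y, z axes.
In Python, from cell import ctrl, solver, capture, camera_model, nets, read_time_s, read_joint_positions, read_dq, read_joint_torque, read_position, read_orientation, read_contact_force, read_ft_torque, read_grip_width, read_gripper_force gives the robot as it stands. Calls block until the motion is done:
- ctrl.reach(position, orientation): joint-space move of the TCP to a pose.
- ctrl.move_straight(position, vel=0.15, rotation=None): straight line of the TCP; rotation=None keeps the orientation; vel is the mean speed in m/s.
- ctrl.movej(angles): joint-space move.
- ctrl.gripper_to(opening, grip_force=None): finger opening in m; grip_force is the grip in N (None keeps the last); returns when the fingers have stopped.
- ctrl.sleep(seconds).
- solver.inverse_kinematics(position, orientation): joint angles nearest the present ones, or None.
- capture(name): name is "scene" or "top" or "wrist"; returns (picture, depth): 400x640x3 uint8, blue, green, red; 400x640 float32, m along the optical axis (not along the pixel's ray), 0 where there is no reading.
- camera_model(name): a dict with "camera_matrix" (3x3 intrinsics, pixels), "R" (3x3) and "t" (3): a world point X has camera coordinates R X + t; the wrist camera has in their place "mount" (4x4, takes a point from camera to tool coordinates, whose origin is the TCP and whose axes are the flange's). Camera axes: x right, y down, z forward; pixel columns grow to the right and rows downward; lengths in m; the calibration is good to about 2 mm. A picture is of the moment at which its call begins: read the wrist's pose just before it. camera_model takes no time and is no camera call.
A pose or a line that the arm cannot do raises ctrl.Unreachable and nothing moves.
- ctrl.job_done(): hands the job in; it is judged then, once.
Trained networks look in the newest picture that a camera, given by its name, has taken for a name from the list of things; names that differ only in an ending like _2 or _b are one class to them, and where a whole thing is asked for, a point or a joint stands for the part that bears it (a point fixed in the world has none). Each returns a list of dicts, best first, with "conf" (0 to 1); they miss things now and then, are a little off and sometimes report something else, mostly with a low value. They report only what shows in the picture. A call takes as long as a camera call. They do not tell look-alikes from the thing itself.
- nets.find_in(camera, name): "rect" ([left, top, right, bottom] in pixels, round what is visible of it).
- nets.cut_out(camera, name): "region" (400x640 bool, what is visible of it) and "rect" ([left, top, right, bottom] in pixels, round what is visible of it).
- nets.pinpoint(camera, name): "pixel" ([column, row] in pixels: a listed point, or the origin of a listed thing).
Readings, each from a call of its own:
- read_time_s(): time.
- read_joint_positions(): joint angles.
- read_dq(): joint speeds.
- read_joint_torque(): joint torques, N m.
- read_position(): TCP position.
- read_orientation(): TCP orientation.
- read_contact_force(): force on the tool from outside, world axes, zero at the start.
- read_ft_torque(): the same for the moment, N m.
- read_grip_width(): finger opening in m.
- read_gripper_force(): force on a finger pad.
Only numpy, scipy, OpenCV 4.12 (cv2) and the standard library are available. Lean on these libraries where they do the work, as an engineer would, in place of code of your own. Each camera call takes 0.05 s, during which the arm holds its last target. There are 200 camera calls.

## Working session

There is one attempt and no reset: what is moved stays moved. The work goes in short steps, each a Python script; the robot and the scene stay as the last script left them, time stands still between calls to the robot, and variables do not carry over. Pictures are saved under pics/ and viewed, at most 10 in all, crops included, and the job is handed in when it is done.

```bash
ls; mkdir -p pics; cat > h.py <<'E'
import numpy as np, cv2
from cell import *
def unproj(cam,px,depth=None,z=None):
    m=camera_model(cam);K=np.array(m["camera_matrix"]);R=np.array(m["R"]);t=np.array(m["t"])
    r=np.linalg.inv(K)@np.array([px[0],px[1],1.0])
    if depth is not None: return R.T@(r*depth-t)
    c=-R.T@t; d=R.T@r
    return c+d*(z-c[2])/d[2]
def cloud(cam,depth):
    m=camera_model(cam);K=np.array(m["camera_matrix"]);R=np.array(m["R"]);t=np.array(m["t"])
    v,u=np.mgrid[:400,:640]
    p=np.stack([(u-K[0,2])/K[0,0]*depth,(v-K[1,2])/K[1,1]*depth,depth],-1)
    return (p-t)@R
E
python3 - <<'E'
from h import *
a=[]
for c in("scene","top"):
    im,d=capture(c);np.savez(f"{c}.npz",im=im,d=d);a.append(im)
    m=camera_model(c);print(c,(-np.array(m["R"]).T@np.array(m["t"])).round(3))
    P=cloud(c,d)
    for n in("wheel_hub","spoke_mid","foot_face","tray_top","deck","stand"):
        for r in nets.pinpoint(c,n)[:4]:
            u,v=map(int,np.clip(np.round(r["pixel"]),0,[639,399]))
            print(c,n,round(r["conf"],2),np.round(r["pixel"],1),P[v,u].round(3),d[v,u].round(2))
cv2.imwrite("pics/a.png",a[0]);cv2.imwrite("pics/b.png",a[1])
print(read_time_s())
E
```

```text
pics
scene [1.018 0.745 1.353]
scene wheel_hub 0.66 [301.3 147.7] [ 0.519 -0.133  0.249] 1.49
scene spoke_mid 0.97 [313.4 147.6] [ 0.489 -0.11   0.254] 1.48
scene spoke_mid 0.45 [261.  146.4] [ 0.549 -0.373  0.055] 1.75
scene foot_face 0.87 [338.8 201.7] [0.483 0.034 0.136] 1.51
scene tray_top 0.96 [349.7 225. ] [0.481 0.097 0.085] 1.52
scene tray_top 0.83 [410.5 221.7] [0.292 0.173 0.049] 1.57
scene deck 0.73 [353.2 236.2] [0.496 0.137 0.086] 1.49
scene deck 0.61 [227.3 181. ] [ 0.718 -0.316  0.023] 1.69
scene deck 0.51 [306.6 235.3] [0.606 0.041 0.055] 1.53
scene stand 0.94 [307.4 193.7] [ 0.505 -0.125  0.014] 1.68
scene stand 0.71 [340.2 190.4] [0.48  0.03  0.191] 1.47
top [0.269 0.027 1.68 ]
top wheel_hub 0.6 [372.  212.2] [ 0.513 -0.138  0.265] 1.44
top spoke_mid 0.8 [364.4 224.2] [ 0.478 -0.113  0.259] 1.44
top spoke_mid 0.55 [387.  153.5] [ 0.745 -0.214  0.097] 1.64
top tray_top 0.85 [275.9 182.3] [0.658 0.171 0.052] 1.67
top tray_top 0.79 [298.6 228.1] [0.489 0.089 0.095] 1.6
top tray_top 0.71 [272.  286.7] [0.295 0.181 0.05 ] 1.61
top tray_top 0.42 [415.4 170.9] [ 0.687 -0.31   0.087] 1.64
top deck 0.69 [296.5 233.4] [0.473 0.099 0.088] 1.6
top deck 0.32 [443.9 218.5] [ 0.528 -0.411  0.052] 1.65
top stand 0.62 [364.  225.9] [ 0.476 -0.116  0.227] 1.47
0.7
```

View pics/a.png

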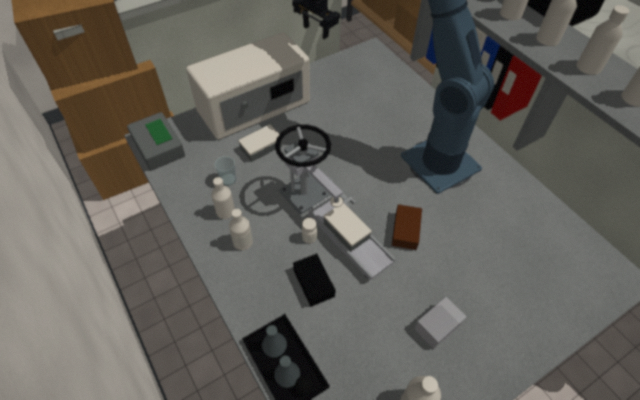

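View pics/b.png

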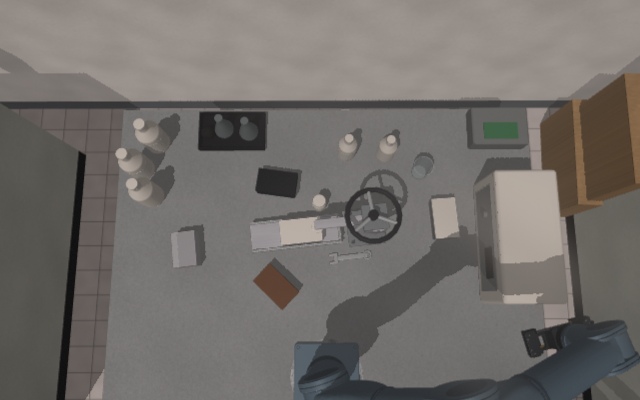

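The wanted tray is the white-lidded one on the deck at top (300,232), scene (349,225). It could be confused with the spare at top (445,217), the black one at (277,182), the brown one at (276,286) and the grey box at (185,249). I'll check a crop and measure.

```bash
cat > meas.py <<'E'
from h import *
from scipy.optimize import least_squares
def measure(im,d,cam="top"):
    P=cloud(cam,d).reshape(-1,3); ok=(d.reshape(-1)>0)
    g=im.reshape(-1,3).astype(int)
    hub0=np.array([.508,-.135])
    r=np.hypot(*(P[:,:2]-hub0).T)
    m=ok&(r<.12)&(r>.055)&(abs(P[:,2]-.255)<.03)&(g.max(1)<70)
    Q=P[m]
    s=least_squares(lambda p:np.hypot(Q[:,0]-p[0],Q[:,1]-p[1])-p[2],[*hub0,.08],loss="soft_l1",f_scale=.004).x
    print("rim",s.round(4),"z",np.median(Q[:,2]).round(4),m.sum())
    return P,ok,g,s
E
python3 - <<'E'
from meas import *
z=np.load("top.npz");im,d=z["im"],z["d"]
P,ok,g,s=measure(im,d)
print(np.round(camera_model("wrist")["mount"],3), ctrl.nose_length, read_orientation().round(2), read_contact_force())
for n in("tray","deck"):
    for r in nets.cut_out("top",n)[:4]:
        R=r["region"].reshape(-1)&ok
        zz=P[R,2]; c=np.median(P[R],0); print(n,round(r["conf"],2),np.round(r["rect"]),c.round(3),np.percentile(zz,[5,25,50,75,95]).round(3))
        if n=="tray": 
            k=R&(abs(P[:,2]-np.median(zz))<.008); rc=cv2.minAreaRect(P[k,:2].astype(np.float32)*1000);print("   rect mm",np.round(rc[0],1),np.round(rc[1],1),round(rc[2],1))
Pi=P.reshape(400,640,3)
for v in (226,232,238):
  print(v,[(u,*Pi[v,u].round(3)) for u in range(250,346,6)])
c=im[180:270,235:425];cv2.imwrite("pics/c.png",cv2.resize(c,None,fx=4,fy=4,interpolation=cv2.INTER_CUBIC))
E
```

```text
rim [ 0.5059 -0.1408  0.0792] z 0.2592 759
[[-0.001 -0.954 -0.3    0.078]
 [ 1.    -0.001 -0.     0.   ]
 [-0.    -0.3    0.954 -0.124]
 [ 0.     0.     0.     1.   ]] 0.022 [[ 0.97  0.24  0.  ]
 [ 0.24 -0.97 -0.  ]
 [-0.    0.   -1.  ]] [ 0.37441322 -0.24522667  0.2062823 ]
tray 0.88 [255. 166. 300. 196.] [0.657 0.171 0.05 ] [0.028 0.047 0.05  0.053 0.056]
   rect mm [661.2 171.3] [139.9  83.2] 82.6
tray 0.64 [253. 264. 297. 310.] [0.298 0.168 0.05 ] [0.043 0.048 0.05  0.053 0.057]
   rect mm [299.5 169.9] [139.   82.8] 45.3
tray 0.56 [281. 218. 323. 246.] [0.477 0.092 0.088] [0.081 0.085 0.088 0.091 0.094]
   rect mm [483.7  85.2] [ 83.4 138.3] 5.9
deck 0.96 [251. 214. 341. 256.] [0.467 0.178 0.039] [0.032 0.036 0.039 0.044 0.051]
226 [(250, np.float64(0.503), np.float64(0.26), np.float64(0.047)), (256, np.float64(0.504), np.float64(0.24), np.float64(0.039)), (262, np.float64(0.505), np.float64(0.219), np.float64(0.036)), (268, np.float64(0.505), np.float64(0.199), np.float64(0.035)), (274, np.float64(0.504), np.float64(0.177), np.float64(0.04)), (280, np.float64(0.497), np.float64
[... 2027 characters left out ...]
0, np.float64(0.462), np.float64(0.156), np.float64(0.041)), (286, np.float64(0.456), np.float64(0.132), np.float64(0.092)), (292, np.float64(0.457), np.float64(0.112), np.float64(0.084)), (298, np.float64(0.455), np.float64(0.092), np.float64(0.095)), (304, np.float64(0.456), np.float64(0.072), np.float64(0.091)), (310, np.float64(0.456), np.float64(0.052), np.float64(0.087)), (316, np.float64(0.456), np.float64(0.032), np.float64(0.087)), (322, np.float64(0.456), np.float64(0.012), np.float64(0.088)), (328, np.float64(0.461), np.float64(-0.01), np.float64(0.042)), (334, np.float64(0.461), np.float64(-0.03), np.float64(0.039)), (340, np.float64(0.459), np.float64(-0.05), np.float64(0.057))]
```

View pics/c.png

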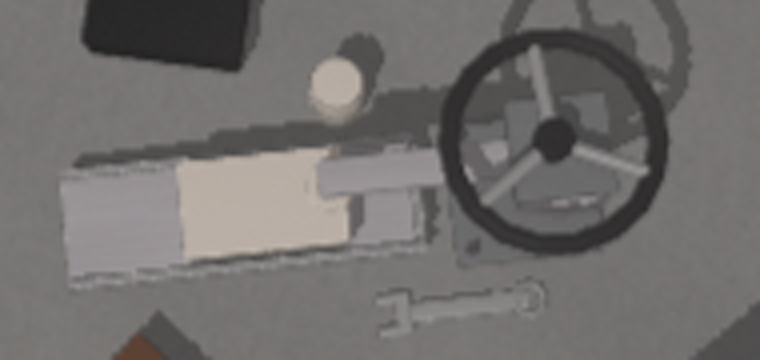

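The crop shows the white-lidded tray in the channel under the foot's arm, with its outer edge at crop x≈180. The wheel is to its right, the jar above and the spanner below. Measured sizes (140x83 mm, rim radius 79 mm, lid at 0.088 m) fit the description, so I'll move.

```bash
cat >> h.py <<'E'
HUB=np.array([.506,-.141]); YAW=np.deg2rad(5.8)
XD=np.array([np.cos(YAW),np.sin(YAW),0]); YD=np.array([-np.sin(YAW),np.cos(YAW),0])
RT=np.column_stack([YD,XD,[0,0,-1]])
def dk(x,y,z): # deck-frame x,y; world z
    p=np.r_[HUB,0]+XD*x+YD*(y+.247); p[2]=z; return p
E
python3 - <<'E'
from h import *
z=np.load("top.npz");P=cloud("top",z["d"])
print("oven z",np.percentile(P[180:300,490:560,2],[50,95]),P[240,480])
p=read_position(); 
print(solver.inverse_kinematics(dk(0,.1,.078),RT))
ctrl.move_straight([p[0],p[1],.42],vel=.3)
t=read_time_s()
ctrl.reach(dk(0,.11,.40),RT)
ctrl.gripper_to(.04)
print(t,read_time_s(),read_joint_positions().round(2),read_contact_force())
ctrl.move_straight(dk(0,.11,.078),vel=.25)
print(read_position()-dk(0,.11,.078),read_contact_force(),read_time_s())
f0=read_contact_force()
t=read_time_s()
for y in np.arange(.10,.06,-.01):
    ctrl.move_straight(dk(0,y,.078),vel=.08)
print("5 steps",read_time_s()-t,read_contact_force()-f0)
E
```

```text
oven z [0.22000624 0.22590343] [ 0.44940513 -0.52503021  0.0684313 ]
[ 0.19236822  0.81215462 -0.92022852  1.96914892  0.89442299  0.83390499
 -1.13835667]
1.4833 5.475 [ 0.43  0.43 -1.25  1.66  0.41  1.36 -0.78] [-0.63331615 -0.61155542 -0.0807833 ]
[0.00062284 0.00048876 0.00102495] [ 0.57207315 -1.12758244 -0.24367756] 6.9167
5 steps 1.3750000000000009 [-1.25758648  0.78162485  0.40379103]
```

```bash
python3 - <<'E'
from h import *
def f(): return np.mean([read_contact_force() for _ in range(5)],0)
f0=f()@YD; y=.07; log=[]
for tgt in [.06,.05,.04,.03,.02,.014]+list(np.arange(.012,-.014,-.0015)):
    ctrl.move_straight(dk(0,tgt,.078),vel=.08)
    q=f()@YD-f0; log.append((round(float(tgt*1000),1),round(float((read_position()-dk(0,0,0))@YD*1000),1),round(float(q),1)))
    if q>9: break
print(log,read_time_s())
im,d=capture("top");np.savez("top2.npz",im=im,d=d)
E
```

```text
[(60.0, 60.2, 0.2), (50.0, 49.2, -0.2), (40.0, 39.0, 0.8), (30.0, 29.3, -0.2), (20.0, 19.4, -0.6), (14.0, 13.5, 0.4), (12.0, 12.0, 0.9), (10.5, 10.7, 1.8), (9.0, 9.0, 2.2), (7.5, 7.4, 2.7), (6.0, 5.8, 2.0), (4.5, 4.3, 2.5), (3.0, 2.9, 2.1), (1.5, 2.8, 5.4), (0.0, 2.7, 7.7), (-1.5, 2.6, 13.6)] 12.3917
```

```bash
python3 - <<'E'
from h import *
from meas import measure
ctrl.move_straight(dk(0,.04,.078),vel=.15)
ctrl.move_straight(dk(0,.10,.30),vel=.4)
ctrl.gripper_to(0.0)
im,d=capture("top");np.savez("top2.npz",im=im,d=d)
P,ok,g,s=measure(im,d)
x=(P[:,:2]-dk(0,0,0)[:2])@XD[:2]; y=(P[:,:2]-dk(0,0,0)[:2])@YD[:2]
lid=ok&(abs(P[:,2]-.089)<.012)&(abs(x)<.05)&(y>-.17)&(y<.1)
print("lid z",np.median(P[lid,2]),"x",np.percentile(x[lid],[1,99]),"y",np.percentile(y[lid],[.5,99.5]))
arm=ok&(abs(P[:,2]-.188)<.02)&(abs(x)<.03)&(y>-.15)&(y<-.05)
print("arm z",np.median(P[arm,2]),np.percentile(x[arm],[1,99]),np.percentile(y[arm],[1,99]))
dk_=ok&(abs(x)<.03)&(y>.02)&(y<.14)&(P[:,2]<.06);print("deck z",np.median(P[dk_,2]))
for r in nets.pinpoint("top","spoke_mid"):
    q=unproj("top",r["pixel"],z=.252); v=q[:2]-HUB; print(r["conf"],r["pixel"],np.hypot(*v),np.degrees(np.arctan2(v[1],v[0])))
# spoke angles from image: brightness sampled on ring radius 46mm
m=camera_model("top");K,R,t=[np.array(m[k]) for k in("camera_matrix","R","t")]
a=np.arange(0,360,3.); g2=cv2.cvtColor(im,cv2.COLOR_BGR2GRAY)
for nm,h in(("meas",s[:2]),):
  prof=0
  for rr in(.035,.042,.05,.058,.064):
    X=np.stack([h[0]+rr*np.cos(np.radians(a)),h[1]+rr*np.sin(np.radians(a)),np.full_like(a,.252)],1)@R.T+t
    p=X@K.T; p=(p[:,:2]/p[:,2:]).astype(np.float32)
    prof=prof+cv2.remap(g2,p[:,0],p[:,1],cv2.INTER_LINEAR).astype(float).ravel()
  tot=prof[:40]+prof[40:80]+prof[80:]; k=tot.argmax(); print("spokes at",a[k],"+120k",tot.round()[k-3:k+4],tot.mean())
c=im[180:270,235:425];cv2.imwrite("pics/d.png",cv2.resize(c,None,fx=4,fy=4,interpolation=cv2.INTER_CUBIC))
print(read_time_s())
E
```

```text
rim [ 0.5062 -0.1406  0.0792] z 0.2589 791
lid z 0.08781015102578366 x [-0.03966243  0.04227183] y [-0.14749105 -0.01334804]
arm z 0.1882137470166817 [-0.01364636  0.01659195] [-0.14934556 -0.06806315]
deck z 0.03444191461280103
0.74 [361.8, 224.8] 0.04489175553332547 131.49130375210135
spokes at 12.0 +120k [1391. 1479. 1575. 1616. 1581. 1530. 1481.] 1418.1
14.3917
```

View pics/d.png

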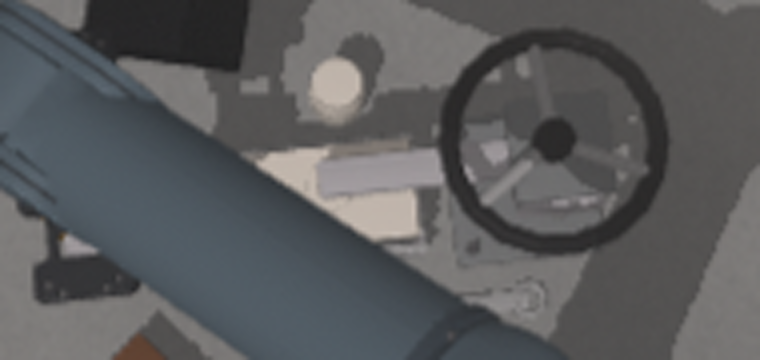

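The tray is home: its inner edge is at -0.1475 m on the deck and it covers the area under the foot. The spokes lie at about 12, 132 and 252°. The foot gap of about 46 mm means roughly 1.93 turns. Next I'll choose a comfortable tool yaw for the circle.

```bash
cat >> h.py <<'E'
LO=np.array([-2.7,-.37,-1.27,.24,-1.31,.19,-2.76]);HI=np.array([2.7,2.16,1.26,2.4,4.45,1.91,2.76])
def yawR(y): c,s=np.cos(y),np.sin(y); return np.array([[c,s,0],[s,-c,0],[0,0,-1.]])
def circ(phi,r=.046,z=.252): a=np.radians(phi); return np.array([HUB[0]+r*np.cos(a),HUB[1]+r*np.sin(a),z])
E
python3 - <<'E'
from h import *
for yd in range(-180,181,20):
    R=yawR(np.radians(yd)); ms=[];qs=[]
    for ph in range(0,360,45):
        q=solver.inverse_kinematics(circ(ph),R)
        if q is None: ms=[-1];break
        q=np.array(q);qs.append(q);ms.append(np.minimum(q-LO,HI-q).min())
    print(yd,round(min(ms),2),qs[0].round(2) if qs else "", np.ptp(qs,0).max().round(2) if qs else "")
E
```

```text
-180 0.2 [ 0.92  0.65 -1.07  1.72  0.62  1.15  1.24] 0.22
-160 0.2 [ 0.92  0.65 -1.07  1.72  0.62  1.15  1.58] 0.22
-140 0.2 [ 0.92  0.65 -1.07  1.72  0.62  1.15  1.93] 0.22
-120 0.2 [ 0.92  0.65 -1.07  1.72  0.62  1.15  2.28] 0.22
-100 0.01 [-0.48  0.56  0.91  1.8  -0.51  1.04 -2.69] 0.43
-80 0.1 [-0.24  0.45  0.54  1.79 -0.27  0.98 -2.55] 0.22
-60 0.04 [ 0.54  0.45 -0.48  1.74  0.24  1.   -2.65] 0.21
-40 0.36 [ 0.6   0.47 -0.56  1.74  0.29  1.02 -2.34] 0.22
-20 0.45 [ 0.67  0.49 -0.67  1.73  0.35  1.03 -2.04] 0.25
0 0.32 [ 0.76  0.53 -0.79  1.73  0.43  1.06 -1.76] 0.3
20 0.28 [ 0.79  0.55 -0.85  1.73  0.46  1.08 -1.43] 0.28
40 0.24 [ 0.83  0.57 -0.91  1.73  0.5   1.09 -1.12] 0.25
60 0.19 [ 0.86  0.6  -0.97  1.72  0.54  1.11 -0.8 ] 0.23
80 0.16 [ 0.89  0.63 -1.03  1.72  0.59  1.13 -0.48] 0.22
100 0.12 [ 0.92  0.65 -1.07  1.72  0.62  1.15 -0.16] 0.22
120 0.07 [ 0.95  0.69 -1.14  1.72  0.67  1.18  0.15] 0.22
140 0.01 [ 0.98  0.73 -1.21  1.72  0.73  1.22  0.46] 0.27
160 0.01 [ 1.    0.76 -1.25  1.72  0.76  1.24  0.78] 0.22
180 0.2 [ 0.92  0.65 -1.07  1.72  0.62  1.15  1.24] 0.22
```

```bash
cat >> h.py <<'E'
RW=yawR(np.radians(-20))
def tang(phi,f0,n=6):
    s=[]
    for _ in range(n): s.append(read_contact_force()); ctrl.sleep(.01)
    a=np.radians(phi); return float((np.mean(s,0)-f0)@[-np.sin(a),np.cos(a),0])
E
python3 - <<'E'
from h import *
p=read_position(); ctrl.move_straight([p[0],p[1],.38],vel=.3)
ctrl.reach(circ(72,z=.36),RW)
print(read_time_s(),read_position()-circ(72,z=.36))
ctrl.move_straight(circ(72),vel=.2)
f0=np.mean([(ctrl.sleep(.01),read_contact_force())[1] for _ in range(8)],0); np.save("f0.npy",f0)
t=read_time_s(); log=[]
phi=72
while phi>-30:
    phi-=12; ctrl.move_straight(circ(phi),vel=.12)
    log.append((phi,round(tang(phi,f0),1),*(1000*(read_position()-circ(phi))).round(1)))
    if log[-1][1]>15: break
print(*log,sep="\n");print(f0,t,read_time_s())
im,d=capture("top");cv2.imwrite("pics/e.png",cv2.resize(im[160:270,300:460],None,fx=4,fy=4,interpolation=cv2.INTER_CUBIC))
E
```

```text
15.9833 [-0.0002475   0.00131221 -0.00063551]
(60, 0.2, np.float64(0.4), np.float64(-0.0), np.float64(0.6))
(48, -0.0, np.float64(-0.1), np.float64(0.0), np.float64(0.0))
(36, 0.5, np.float64(-0.1), np.float64(0.0), np.float64(-0.1))
(24, -0.1, np.float64(0.1), np.float64(-0.4), np.float64(-0.0))
(12, -0.1, np.float64(0.0), np.float64(-0.6), np.float64(-0.0))
(0, -0.1, np.float64(-0.0), np.float64(-0.4), np.float64(-0.0))
(-12, 0.1, np.float64(-0.1), np.float64(-0.5), np.float64(-0.1))
(-24, 0.2, np.float64(-0.1), np.float64(-0.4), np.float64(-0.0))
(-36, 0.0, np.float64(-0.2), np.float64(-0.3), np.float64(-0.0))
[0.20547221 0.02125612 0.15847568] 16.7417 19.4417
```

View pics/e.png

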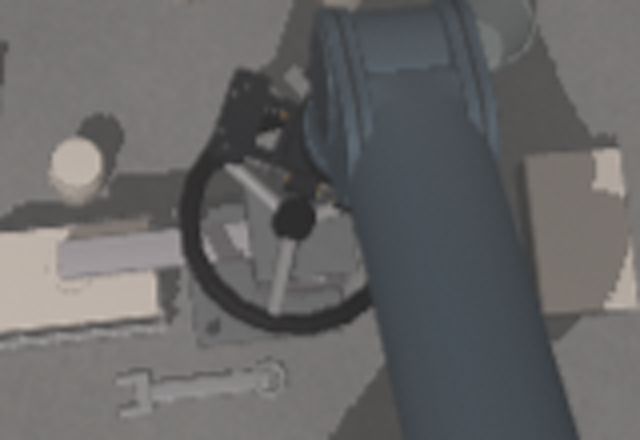

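The wheel follows: the spokes moved from 12° to about -70°, so the finger leads the spoke by about 34°. I'll go on coarsely to about 590°, then feel for contact.

```bash
python3 - <<'E'
from h import *
f0=np.load("f0.npy"); phi=-36; log=[]
while phi>-540:
    phi-=18; ctrl.move_straight(circ(phi),vel=.13)
    q=tang(phi,f0,2); log.append((phi,round(q,1)))
    if q>6: break
print(log,read_time_s())
E
```

```text
[(-54, -0.0), (-72, 0.2), (-90, -0.5), (-108, 0.1), (-126, -0.2), (-144, -0.6), (-162, 0.7), (-180, 0.1), (-198, 0.4), (-216, -0.0), (-234, -0.2), (-252, 0.7), (-270, 0.4), (-288, 0.6), (-306, 0.1), (-324, 0.2), (-342, -0.2), (-360, 0.5), (-378, -0.1), (-396, 0.2), (-414, 0.2), (-432, -0.4), (-450, -0.2), (-468, 0.2), (-486, -0.2), (-504, -0.3), (-522, -0.3), (-540, 0.3)] 27.1917
```

```bash
python3 - <<'E'
from h import *
f0=np.load("f0.npy"); phi=-540; log=[]
while phi>-700:
    phi-=4 if phi>-600 else 2.5
    ctrl.move_straight(circ(phi),vel=.06)
    q=tang(phi,f0,3); log.append((phi,round(q,1)))
    if q>3.5 or read_time_s()>45: break
print(log[-20:],read_time_s(),read_contact_force()-f0,1000*(read_position()-circ(phi)))
E
```

```text
[(-617.5, 0.6), (-620.0, 0.2), (-622.5, 0.1), (-625.0, 0.7), (-627.5, 0.3), (-630.0, 0.6), (-632.5, 0.4), (-635.0, 0.5), (-637.5, 0.4), (-640.0, 0.1), (-642.5, 0.7), (-645.0, 1.2), (-647.5, 0.5), (-650.0, 0.1), (-652.5, 0.2), (-655.0, 0.6), (-657.5, 0.6), (-660.0, 0.6), (-662.5, 1.6), (-665.0, 3.6)] 38.4667 [-3.99229996  1.9320226   0.8131463 ] [-0.25828057  0.21062158 -0.15028957]
```

```bash
python3 - <<'E'
from h import *
f0=np.load("f0.npy"); phi=-665.
q=tang(phi,f0,6);print(q)
while q<6.5 and phi>-676:
    phi-=1.2; ctrl.move_straight(circ(phi),vel=.04); q=tang(phi,f0,5); print(phi,round(q,2),read_contact_force()-f0)
ctrl.sleep(.35); print(tang(phi,f0,5))
im,d=capture("top");cv2.imwrite("pics/f.png",cv2.resize(im[160:270,300:460],None,fx=4,fy=4,interpolation=cv2.INTER_CUBIC))
print(read_time_s())
E
```

```text
3.805570237714054
-666.2 4.79 [-3.42611779  2.40739087 -0.51432629]
-667.4000000000001 6.15 [-5.15601913  2.30884744  0.20269004]
-668.6000000000001 6.96 [-5.17406486  4.02590755  1.56839018]
6.512226853700259
39.8333
```

View pics/f.png

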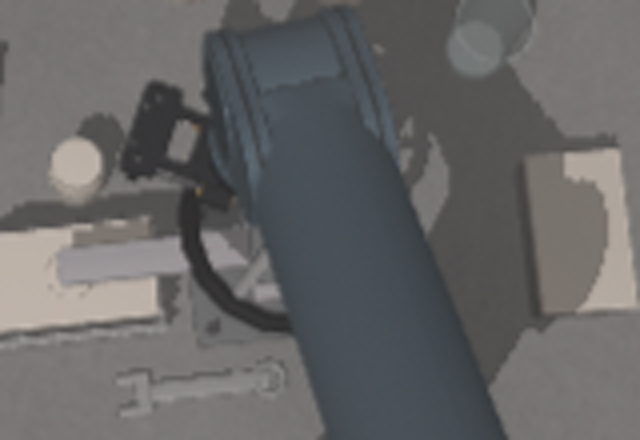

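Contact held at about 6.5 N, with the spokes at about 20+120k° (one is visible at crop (235,295)). Now I'll back off 90° against the spoke behind.

```bash
python3 - <<'E'
from h import *
f0=np.load("f0.npy"); log=[]
for phi in list(np.arange(60,106,9))+list(np.arange(110,203,4))+[202]:
    ctrl.move_straight(circ(phi),vel=.06); log.append((int(phi),round(tang(phi,f0,2),1)))
print(log)
ctrl.move_straight(circ(185),vel=.08)
ctrl.move_straight(circ(185,z=.36),vel=.2)
print(read_time_s())
ctrl.reach([.25,-.45,.40],RW)
im,d=capture("top");np.savez("top3.npz",im=im,d=d);print(read_time_s())
from meas import measure
P,ok,g,s=measure(im,d)
x=(P[:,:2]-dk(0,0,0)[:2])@XD[:2]; y=(P[:,:2]-dk(0,0,0)[:2])@YD[:2]
lid=ok&(abs(P[:,2]-.089)<.012)&(abs(x)<.038)&(y>-.05)&(y<-.01)
arm=ok&(abs(P[:,2]-.148)<.02)&(abs(x)<.012)&(y>-.14)&(y<-.07)
lidall=ok&(abs(P[:,2]-.089)<.012)&(abs(x)<.05)&(y<.1)&(y>-.17)
zl,za=P[lid,2].mean(),P[arm,2].mean();print("gap mm",1000*(za-.054-zl),lid.sum(),arm.sum(),np.percentile(y[lidall],[.5,99.5]))
cv2.imwrite("pics/g.png",cv2.resize(im[160:270,270:430],None,fx=4,fy=4,interpolation=cv2.INTER_CUBIC))
E
```

```text
[(60, 0.9), (69, -0.3), (78, -0.5), (87, 0.5), (96, 0.1), (105, -0.3), (110, 0.2), (114, -0.5), (118, -0.5), (122, -0.8), (126, 0.4), (130, -0.2), (134, -0.7), (138, -0.8), (142, -0.8), (146, -1.0), (150, -0.6), (154, -0.9), (158, -1.0), (162, -0.2), (166, -0.3), (170, -0.6), (174, -0.7), (178, 0.2), (182, -0.9), (186, -0.4), (190, -1.0), (194, -0.7), (198, -0.5), (202, 0.1), (202, -0.1)]
49.2083
50.65
rim [ 0.5059 -0.1408  0.0791] z 0.2592 750
gap mm 5.65131498254004 266 160 [-0.14693424 -0.00886947]
```

View pics/g.png

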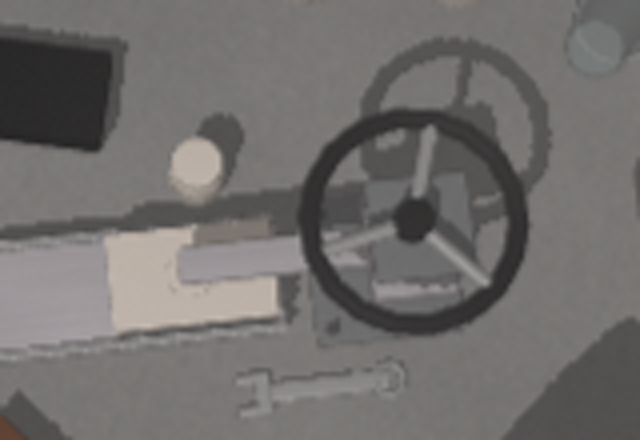

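The final picture shows a spoke at about 229° as planned, around 90° back. The foot gap is about 5.7 mm, the tray is home (inner edge at -0.147 m) and the bystanders are in place. Handing in.

```bash
python3 -c "
from cell import *
print(ctrl.job_done(),read_time_s())"
```

```text
the job is handed in; nothing more can be done
the job is handed in; nothing more can be done
```

The job is handed in, with no verdict returned: the tray is home against the stop, the wheel was turned clockwise about 1.97 turns until the foot bore on the lid (about 6.5 N at the spoke), then backed off a quarter turn, leaving about 5.7 mm of clearance by the top camera.

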